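Cover the shaker tray, unlatch the drive arm from its ball and hold it raised

TASK

The plate in the tray of the shaker is done: lay the lid on the tray so that it sits fully down all round and let go of it. Then take the drive arm off the carriage: pull the spring latch of its ball coupler fully out sideways, with the arm still down, keep it pulled while you lift the coupler off the ball, and finish while holding the arm still, with the coupler 5 cm or more above where it sat, so that a colleague can roll the covered tray away. Leave all the other things on the bench where they stand.

Things in the scene. Friction and masses are not known exactly. Their poses are not given: they have to be found in the camera images.
- tray_rim (a point): Centre of the mouth of the white open tray (150 x 190 mm outside, 45 mm deep, walls 4 mm) at its rim, 107 mm above the bench. The tray is fixed to the far end of the tray shaker, a low grey machine (410 x 170 mm, 46 mm high) fixed to the bench. Axes (the shaker's): x along the shaker from its crank disc to its tray, roughly away from the robot; y along the tray's long side; z up
- lid_handle (a point): Centre of the handle bar of the loose grey tray lid, which starts flat on the bench left or right of the shaker, skirt down. The bar is 14 mm thick in x, 90 mm long in y, 16 mm high, its centre 30 mm above the lid's top face and 46 mm above the skirt's lower edge. Lid seated: this point is centred 34 mm above tray_rim, its x axis along the shaker's x, either way round
- lid: The same lid, 164 mm (its x) by 204 mm (its y), about 220 g; origin at the centre of its underside, level with the skirt's lower edge; z up. The plate is 4 mm thick; the skirt under it reaches 12 mm down and goes over the outside of the tray's rim with 4 mm play on each side
- ball (a point): Centre of the 25 mm steel ball on the drawbar of the tray's carriage, 75 mm above the bench, 120 mm from the tray's centre towards the crank disc; it does not move. Axes: the shaker's, as tray_rim
- coupler (a point): Point of the ball coupler that lies on the ball's centre while coupled. The coupler is an aluminium housing (46 mm in x, 42 mm in y, top 22 mm above this point, a round boss 4 mm more) at the free end of the drive arm. It rises in an arc about the arm's pivot. Axes: as drive_arm
- drive_arm: Steel drive arm from crank disc to coupler, 14 mm wide. Origin on its pivot, a level pin along the shaker's y, 80 mm above the bench, 150 mm from the ball towards the crank disc. Axes: x to the coupler, y along the pin; as the shaker's while the arm is down. Swings up freely to 0.9 rad and falls back by its weight (about 3 N at the coupler). The latch's fork under the ball keeps it down
- latch_pull (a point): Grasp point on the latch's upturned pull, a flat dark steel tab standing upright on the shaker's -y side of the coupler: 10 mm thick in y, 26 mm wide in x, its top 16 mm above this point. Latched, this point is 61 mm along -y from the ball's centre and 30 mm above it, with 35 mm free between tab and coupler housing and open space outside. It swings with the arm; axes as drive_arm
- latch (a joint): How far the latch is pulled out sideways, along -y of the drive arm, in m: 0 latched, 0.016 at its stop. The spring pulls back with 3 N at 0 and 8 N at the stop. The coupler comes off the ball only with the latch out by about 0.013 or more, and it must stay pulled until the coupler has risen some 30 mm
- balance: Cream laboratory balance, 170 x 170 mm, 47 mm high, fixed, on the side of the shaker where the lid is not
- amber_bottle: Bystander: small round amber glass bottle, 42 mm across, 85 mm tall, standing beside the near half of the shaker; origin at the centre of its underside
- beaker: Bystander: small glass beaker, 48 mm across, 60 mm tall, standing beside the near half of the shaker, on the other side; origin at the centre of its underside
- white_bottle: Bystander: white plastic bottle, 56 mm across, 130 mm tall, standing beyond the shaker; origin at the centre of its underside
- cylinder: Bystander: glass measuring cylinder, 28 mm across on a 60 mm foot, 150 mm tall, standing beyond the shaker; origin at the centre of its underside
- brush: Bystander: brush 170 mm long, lying beyond the shaker; origin at the middle of its length, on the underside
- bowl: Bystander: white bowl 90 mm across, 40 mm tall; origin at the centre of its underside

How it is judged:
On the way, in this order (a step that is already met when the one before it is completed fails the run):
1. the lid sits fully down on the tray and is let go (horizontal distance between lid_handle and tray_rim below 0.008 m and z of lid_handle in the frame of tray_rim below 0.0375 m and angle between lid_handle's own z axis and vertical below 0.04 rad and angle between the x axis of lid_handle and the x axis of tray_rim, either way round below 0.08 rad and contact force between the fingers and lid below 0.1 N), for 0.2 s.
2. the latch is pulled out (13 mm or more) with the coupler still down on the ball (value of joint latch above 0.013 m and z of coupler in the frame of ball below 0.006 m), for 0.1 s.
At the end, for the whole second after the job is handed in: Lid on the tray (handle within 8 mm of its centre, at most 37.5 mm above the rim, level to 0.04 rad, square to 0.08 rad), not touched; coupler over 45 mm above the ball, still (under 0.02 m/s), held by the fingers with over 1.5 N, resting on nothing else, through the last second (all of step 1 and z of coupler in the frame of ball above 0.045 m and contact force between the fingers and drive_arm above 1.5 N and linear speed of drive_arm below 0.02 m/s and angular speed of drive_arm below 0.1 rad/s and contact force between drive_arm and lid below 0.2 N and contact force between drive_arm and amber_bottle below 0.2 N and contact force between drive_arm and beaker below 0.2 N and contact force between drive_arm and white_bottle below 0.2 N and contact force between drive_arm and cylinder below 0.2 N and contact force between drive_arm and brush below 0.2 N and contact force between drive_arm and bowl below 0.2 N); the arm keeps its last pose, push and grip.
It fails at once if a bystander is shoved (more than 40 mm) or knocked over (the brush: only shoved) (distance of any of amber_bottle, beaker, white_bottle, cylinder, brush, bowl from where it was at the start of the episode above 0.04 m or angle between any of amber_bottle, beaker, white_bottle, cylinder, bowl's own z axis and vertical above 0.5 rad).
It also fails if it takes over 58 s, if anything falls off the work surface, if the arm or the gripper's body presses on something with over 40 N, if the wrist force passes 120 N, or if a joint passes its speed limit or range.

ROBOT

A 6-joint arm with a two-finger parallel gripper is mounted at the origin on the work surface. World frame = base frame: x ahead of the robot, y to its left, z up, the work surface at z = 0. Lengths are in m, angles in rad, forces in N, time in s.
With the tool pointing down it reaches from about 0.35 to 0.975 m from the base axis. Payload 4.9 kg.
Tool frame: the origin (TCP) lies at the very end of the fingers, on their centre line; the grasp point (between the pads) lies 19 mm behind it (grasp_offset is the distance from the TCP to the grasp point, in m); x points along the fingers, y is the direction in which the jaws open and shut, and the axes are right-handed (so a half turn about x gives the same grasp; the last joint's range is limited). The gripper opens to 85 mm and grips with 20 to 120 N. Pads are 22 mm wide; open, the fingers measure 114 mm over their backs; the gripper's body (76 mm by 85 mm) begins 54 mm behind the grasp point. The pads swing forward as they close: fully open they stand 13 mm farther back than shut.
Start: joints at [1.099, 0.053, 1.613, -0, 1.476, -0.119], TCP at [0.216, 0.586, 0.231] pointing down, gripper open.
Joint ranges: [-3.01, 3.01], [-1.01, 2.22], [0.06, 2.58], [-1.02, 4.17], [0.09, 2.62], [-3.14, 3.14]. Speed limits (rad/s): [2.57, 2.57, 3.14, 3.14, 3.14, 3.14].

INTERFACE

Orientations are given as a rotation vector (axis times angle).
In Python, from station import get_obs, get_image, camera_model, finish_job, grasp_offset gives the robot as it stands.
- The arm moves only by the shell command python3 -m crank 'ROWS' [OPENING] [FORCE]. ROWS is JSON, a list that holds one entry, the list of rows, each a list of 4 numbers: the shift along the world's x, y, z in m, then the turn about the world's z in degrees. In form: [[[dx, dy, dz, turn], ...]]. A call has 1 to 5 rows; each row is the pose to reach, as a shift and turn from the pose commanded when the call began; what a row does not reach only later rows make up. A row lasts 1/12 s, in which the tool goes at most 41.7 mm and 7.16 degrees, less where a joint would pass 70% of its speed; a pose out of reach is approached as far as the arm can. A call with a gripper value outside its range is refused whole. OPENING is the opening, from 0 (shut) to 1 (fully open), set as the call begins (- or left out, the last holds). The fingers move at their own pace and stop on an object; FORCE is the grip in N (left out, the last holds). Time passes only in rows, so rows that repeat a pose let the fingers close. It gives the time, the measured TCP pose, the force and the opening at its end, in the units of the state.
- get_obs(): the state, without advancing time (a new reading comes with each control period).
- get_image(name): name is "scene" or "top" or "wrist"; returns (picture, depth): 400x640x3 uint8, red, green, blue; 400x640 float32, m along the optical axis (not along the pixel's ray), 0 where there is no reading.
- camera_model(name): a dict with "fx", "fy", "cx", "cy" (pixels), "xyz" and "attitude" of the camera in the world. Camera axes: x right, y down, z forward; pixel columns grow to the right and rows downward; lengths in m; the calibration is good to about 2 mm. A picture is of the moment at which its call begins: read the wrist's pose just before it. camera_model takes no time and is no camera call; for the wrist camera it gives the pose at the moment of the call.
- finish_job(): hands the job in, once; it reports no verdict.
The state is a dict: "t": time; "q": joint angles; "dq": joint speeds; "effort": joint torques, N m; "tool_pos": TCP position; "tool_rot": TCP orientation; "contact_force": force on the tool from outside, world axes, zero at the start; "wrist_torque": the same for the moment, N m; "opening": finger opening in m.
Only numpy, scipy, OpenCV 4.12 (cv2) and the standard library are available. Lean on these libraries where they do the work, as an engineer would, in place of code of your own. Each camera call takes 0.05 s, during which the arm holds its last target.

## Working session

There is one attempt and no reset: what is moved stays moved. The work goes in short steps, Python scripts to look and compute and a shell command to move; the robot and the scene stay as the last step left them, time stands still between calls to the robot, and variables do not carry over. Pictures are saved under pics/ and viewed, and the job is handed in when it is done.

```bash
ls; mkdir -p pics; python3 - <<'E'
from station import *
import cv2, numpy as np
o=get_obs(); print(o)
for n in ("scene","top","wrist"):
    print(n,camera_model(n))
    p,d=get_image(n); cv2.imwrite(f"pics/{n}0.png",p[:,:,::-1]); np.save(f"pics/{n}0.npy",d); np.save(f"pics/{n}0p.npy",p)
print(grasp_offset() if callable(grasp_offset) else grasp_offset)
E
```

```text
pics
{'t': 0.0, 'q': array([ 1.09901842e+00,  5.33555212e-02,  1.61430501e+00,  3.04855164e-05,
        1.47601306e+00, -1.19001749e-01]), 'dq': array([-0.00048714, -0.00139797,  0.00085792, -0.00025711, -0.00087357,
       -0.00224878]), 'effort': array([ 1.06839427e-03, -3.93669176e+01, -3.70178568e+01, -3.08228289e-05,
        7.05790822e-03, -6.82876518e-06]), 'tool_pos': array([0.21564428, 0.58594791, 0.23005728]), 'tool_rot': array([ 0.27527277,  1.55364906, -0.27839958]), 'contact_force': array([-0.11415424,  0.31189294,  1.11664106]), 'wrist_torque': array([-0.03009797,  0.03044174,  0.01099331]), 'opening': 0.08561770133812902}
scene {'fx': 407.91281256949577, 'fy': 407.91281256949577, 'cx': 320.0113238143284, 'cy': 205.73879734838275, 'xyz': array([1.12557063, 0.23971876, 0.9530989 ]), 'attitude': array([-1.46469205, -2.30230054,  0.72742359])}
top {'fx': 462.15505598634627, 'fy': 462.15505598634627, 'cx': 320.7943045310641, 'cy': 198.4131319935289, 'xyz': array([ 0.44697882, -0.01881232,  1.44835022]), 'attitude': array([-2.13090993,  2.18982609, -0.1086392 ])}
wrist {'fx': 332.23614625822717, 'fy': 332.23614625822717, 'cx': 317.67081068627505, 'cy': 201.40083010946887, 'xyz': array([0.15037809, 0.61003411, 0.3724685 ]), 'attitude': array([2.38270569, 1.66302712, 0.22855107])}
0.0187
```

View pics/top0.png

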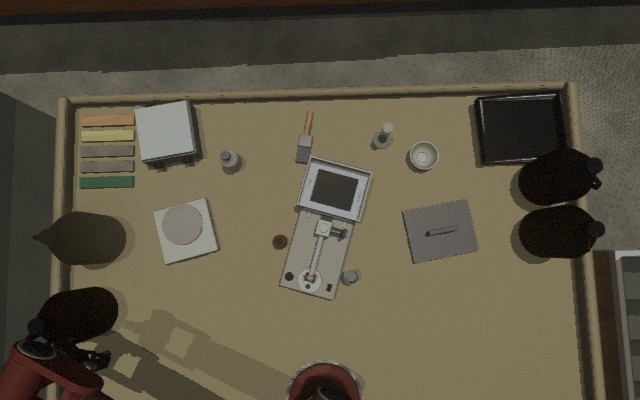

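View pics/scene0.png

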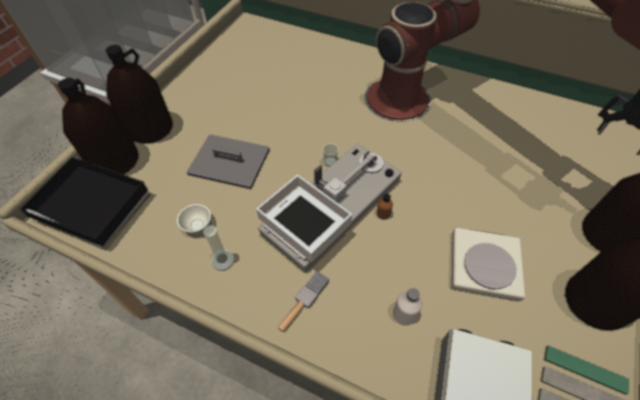

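View pics/wrist0.png

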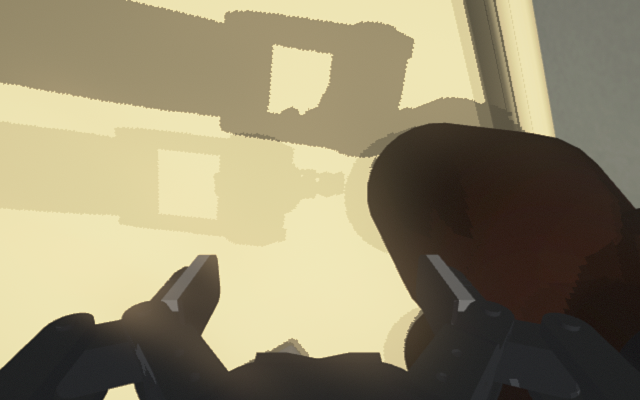

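The top view shows the tray at about (334,189), the coupler at (323,229) with its tab at (338,233), the lid at (441,231), the beaker at (350,277) and the amber bottle at (280,242). The lid lies on the −y side.

```bash
cat > h.py <<'E'
import numpy as np, cv2
from scipy.spatial.transform import Rotation as R
def rays(cm,shape=(400,640)):
    v,u=np.mgrid[:shape[0],:shape[1]]
    d=np.stack([(u-cm["cx"])/cm["fx"],(v-cm["cy"])/cm["fy"],np.ones(shape)],-1)
    return d@R.from_rotvec(cm["attitude"]).as_matrix().T
def cloud(cm,d): return cm["xyz"]+rays(cm,d.shape)*d[...,None]
def onplane(cm,uv,z):
    d=np.array([(uv[0]-cm["cx"])/cm["fx"],(uv[1]-cm["cy"])/cm["fy"],1.])@R.from_rotvec(cm["attitude"]).as_matrix().T
    return cm["xyz"]+d*(z-cm["xyz"][2])/d[2]
def toworld2(cm,pts,z): return np.array([onplane(cm,p,z)[:2] for p in pts])
E
python3 - <<'E'
from h import *
from station import camera_model
cm=camera_model("top"); d=np.load("pics/top0.npy"); P=np.load("pics/top0p.npy")
X=cloud(cm,d); 
z=X[...,2]
print("table z",np.median(z[300:380,420:540]))
def comp(mask,seed):
    n,l=cv2.connectedComponents(mask.astype(np.uint8)); return l==l[seed[1],seed[0]]
def rect(m,zz,name):
    pts=np.argwhere(m)[:,::-1].astype(float)
    w=toworld2(cm,pts,zz).astype(np.float32)
    r=cv2.minAreaRect(w); print(name,len(pts),r,"medz",np.median(z[m]))
# lid by depth
m=(z>0.008)&(z<0.04); m[:, :395]=0;m[:,485:]=0;m[:190]=0;m[270:]=0
rect(comp(m,(420,245)),0.016,"lid")
m2=(z>0.035)&(z<0.08);m2[:, :410]=0;m2[:,475:]=0;m2[:205]=0;m2[260:]=0
rect(m2,0.054,"handle")
m3=(z>0.09)&(z<0.125);m3[:, :290]=0;m3[:,380:]=0;m3[:150]=0;m3[228:]=0
rect(m3,0.107,"rim")
cv2.imwrite("pics/m.png",cv2.resize((m*80+m2*100+m3*200).clip(0,255).astype(np.uint8)[140:300,260:490],None,fx=3,fy=3,interpolation=0))
cv2.imwrite("pics/zoom.png",cv2.resize(P[140:310,260:480,::-1],None,fx=3.5,fy=3.5,interpolation=cv2.INTER_CUBIC))
E
```

```text
table z 0.0006388650054977019
lid 3387 ((0.4940265715122223, -0.3718821108341217), (0.16591767966747284, 0.2063618302345276), 9.710681915283203) medz 0.0164378770455198
handle 141 ((0.49518319964408875, -0.37090325355529785), (0.013460340909659863, 0.09056289494037628), 9.704912185668945) medz 0.05342992613228792
rim 546 ((0.6013323664665222, -0.04030303657054901), (0.18989618122577667, 0.19905151426792145), 73.0627670288086) medz 0.10483930294827515
```

View pics/m.png

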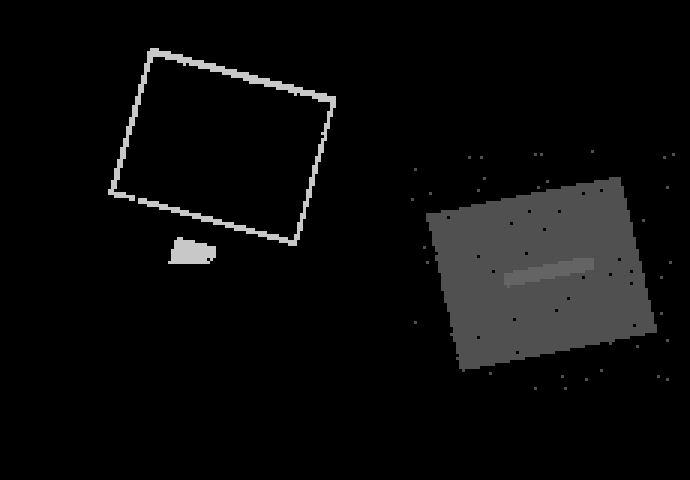

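View pics/zoom.png

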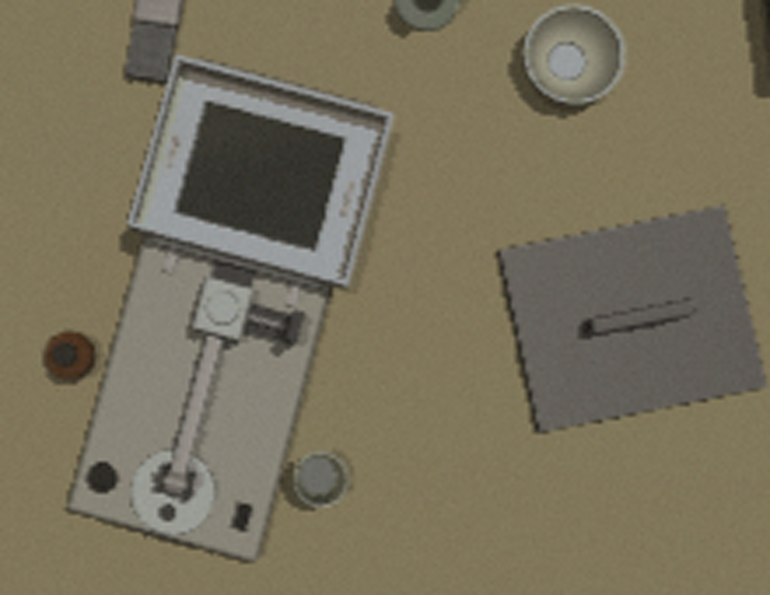

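The depth masks separate the rim, coupler and lid cleanly. Next: the rim without the coupler, then the coupler and the tab.

```bash
python3 - <<'E'
from h import *
from station import camera_model,get_obs
cm=camera_model("top"); d=np.load("pics/top0.npy")
X=cloud(cm,d); z=X[...,2]
def rect(m,zz,name):
    pts=np.argwhere(m)[:,::-1].astype(float)
    r=cv2.minAreaRect(toworld2(cm,pts,zz).astype(np.float32)); print(name,len(pts),r,"medz",np.median(z[m])); return r
m3=(z>0.09)&(z<0.125);m3[:, :290]=0;m3[:,380:]=0;m3[:150]=0;m3[228:]=0
m3=m3.astype(np.uint8)
n,l,s,c=cv2.connectedComponentsWithStats(m3,connectivity=8)
rim=np.zeros_like(m3,bool)
for i in range(1,n):
    if s[i,4]>3: print(i,s[i])
    x,y=c[i]
    if not(314<x<334 and 217<y<230): rim|=l==i
r=rect(rim,0.107,"rim")
# coupler
mc=(z>0.085)&(z<0.12); mc[:218]=0; mc[250:]=0; mc[:,:305]=0; mc[:,360:]=0
n,l,s,c=cv2.connectedComponentsWithStats(mc.astype(np.uint8))
for i in range(1,n):
    if s[i,4]>5: print(s[i],c[i],X[l==i].mean(0),np.median(z[l==i]))
ob=get_obs(); M=R.from_rotvec(ob['tool_rot']).as_matrix(); print(M, ob['t'])
E
```

```text
1 [296 156  76  66 440]
2 [316 219  16   9 106]
rim 440 ((0.6240983605384827, -0.04721323400735855), (0.18998892605304718, 0.1513458788394928), 73.00700378417969) medz 0.10635738837500275
[315 219  17  31 266] [322.21428571 230.34210526] [ 0.50220681 -0.00987172  0.09624999] 0.09699910264308609
[345 218  15   4  30] [353.  219.1] [ 0.53220718 -0.10042959  0.10269807] 0.10511793762193422
[[-7.21510461e-04  3.45521012e-01  9.38410736e-01]
 [-1.41365473e-03  9.38409690e-01 -3.45521714e-01]
 [-9.99998741e-01 -1.57588631e-03 -1.88624994e-04]] 0.15
```

```bash
python3 -m crank '[[[0.04,-0.03,0,-7],[0.08,-0.07,0,-14],[0.11,-0.1,0,-21],[0.14,-0.14,0,-28],[0.16,-0.18,0,-35]]]' 0.6 40; python3 -m crank '[[[0.02,-0.035,0,-7],[0.04,-0.07,0,-14],[0.05,-0.11,0,-21],[0.06,-0.15,0,-25],[0.06,-0.19,0,-25]]]'
```

```text
t: 0.57
tool_pos: [0.3588, 0.4344, 0.2309]
tool_rot: [0.756, 1.435, -0.756]
contact_force: [0.6, 0.2, 0.8]
opening: 0.0513
t: 0.98
tool_pos: [0.4184, 0.2438, 0.231]
tool_rot: [1.084, 1.283, -1.085]
contact_force: [-0.5, -0.3, -0.1]
opening: 0.0517
```

```bash
python3 -m crank '[[[0,-0.04,0,0],[0.01,-0.08,0,0],[0.01,-0.12,0,0],[0.02,-0.16,0,0],[0.02,-0.2,0,0]]]'; python3 -m crank '[[[0,-0.04,0,0],[0.01,-0.08,0,0],[0.01,-0.12,0,0],[0.02,-0.16,0,0],[0.02,-0.2,0,0]]]';python3 -m crank '[[[0.01,-0.04,0,0],[0.02,-0.08,0,0],[0.02,-0.12,0,0],[0.02,-0.16,0,0],[0.02,-0.18,0,0]]]'
python3 -m crank '[[[0,0,0,0],[0,0,0,0]]]'; python3 - <<'E'
from h import *
from station import *
o=get_obs(); M=R.from_rotvec(o['tool_rot']).as_matrix(); print(o['tool_pos'],o['q'],"jaw",np.degrees(np.arctan2(M[1,1],M[0,1])))
cm=camera_model("wrist"); p,d=get_image("wrist"); np.savez("pics/w1",p=p,d=d,**cm); cv2.imwrite("pics/w1.png",p[:,:,::-1])
X=cloud(cm,d);z=X[...,2]
m=(z>0.042)&(z<0.06)&(np.hypot(X[...,0]-.495,X[...,1]+.371)<.06)
r=cv2.minAreaRect(X[m][:,:2].astype(np.float32)); print(r,np.median(z[m]))
E
```

```text
t: 1.4
tool_pos: [0.4378, 0.0439, 0.2313]
tool_rot: [1.083, 1.284, -1.082]
contact_force: [-0.0, 0.5, -0.1]
opening: 0.0512
t: 1.82
tool_pos: [0.4578, -0.1562, 0.2312]
tool_rot: [1.083, 1.284, -1.082]
contact_force: [2.2, 0.6, -0.0]
opening: 0.0511
t: 2.23
tool_pos: [0.4768, -0.338, 0.2306]
tool_rot: [1.084, 1.284, -1.086]
contact_force: [0.1, 0.4, 1.0]
opening: 0.051
t: 2.4
tool_pos: [0.4771, -0.3348, 0.2306]
tool_rot: [1.085, 1.286, -1.084]
contact_force: [0.2, 0.2, 0.7]
opening: 0.0512
[ 0.4771102  -0.33476955  0.23057929] [-7.39670216e-01 -4.53379622e-02  1.71240706e+00  3.67342158e-04
  1.47618626e+00 -9.08581581e-01] jaw 9.675934874229613
((0.49554944038391113, -0.37331029772758484), (0.013977088034152985, 0.08949972689151764), 9.925210952758789) 0.053380462212035296
```

View pics/w1.png

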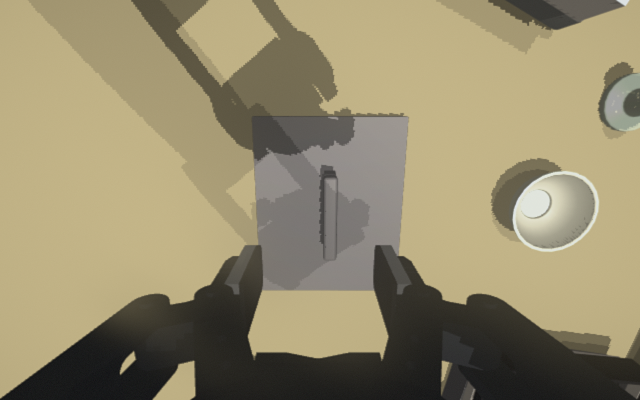

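The wrist view shows the handle bar at about (330,215), square to the jaws and clear; the two cameras agree within 2 mm. I'll go down on it.

```bash
python3 -m crank '[[[0.0185,-0.0375,-0.02,0],[0.0185,-0.0375,-0.06,0],[0.0185,-0.0375,-0.1,0],[0.0185,-0.0375,-0.13,0],[0.0185,-0.0375,-0.15,0]]]'; python3 -m crank '[[[0,0,-0.025,0],[0,0,-0.045,0],[0,0,-0.051,0],[0,0,-0.051,0]]]'; python3 -m crank '[[[0,0,0,0],[0,0,0,0],[0,0,0,0],[0,0,0,0],[0,0,0,0]]]' 0 40;python3 -m crank '[[[0,0,0,0],[0,0,0,0],[0,0,0,0]]]'
```

```text
t: 2.87
tool_pos: [0.4946, -0.3681, 0.0768]
tool_rot: [1.083, 1.292, -1.081]
contact_force: [-0.6, 0.4, -0.5]
opening: 0.051
t: 3.2
tool_pos: [0.4951, -0.369, 0.0281]
tool_rot: [1.082, 1.291, -1.082]
contact_force: [0.2, -0.8, 0.0]
opening: 0.0514
t: 3.62
tool_pos: [0.4973, -0.3726, 0.0327]
tool_rot: [1.082, 1.281, -1.082]
contact_force: [0.5, 0.5, 7.1]
opening: 0.0135
t: 3.87
tool_pos: [0.4973, -0.3726, 0.0327]
tool_rot: [1.082, 1.282, -1.082]
contact_force: [-1.2, 0.7, 6.2]
opening: 0.0134
```

```bash
python3 -m crank '[[[0,0,0.02,0],[0,0,0.05,0],[0,0,0.09,0],[0,0,0.13,0],[0,0,0.16,0]]]';python3 -m crank '[[[0,0,0,0],[0,0,0,0],[0,0,0,0]]]'; python3 - <<'E'
from h import *
from station import *
o=get_obs(); M=R.from_rotvec(o['tool_rot']).as_matrix(); print(o['tool_pos'],M[:,0],"jaw",np.degrees(np.arctan2(M[1,1],M[0,1])))
for n in("wrist","scene","top"):
    cm=camera_model(n); p,d=get_image(n); np.savez("pics/%s2"%n,p=p,d=d,**cm); cv2.imwrite("pics/%s2.png"%n,p[:,:,::-1])
E
```

```text
t: 4.28
tool_pos: [0.4964, -0.372, 0.1937]
tool_rot: [1.082, 1.282, -1.082]
contact_force: [1.1, -1.1, -0.8]
opening: 0.0133
t: 4.53
tool_pos: [0.4954, -0.371, 0.1888]
tool_rot: [1.083, 1.287, -1.083]
contact_force: [-0.1, -0.2, -3.0]
opening: 0.0131
[ 0.49535883 -0.37103449  0.18883424] [-0.00162343  0.00159229 -0.99999741] jaw 9.777244275607993
```

View pics/wrist2.png

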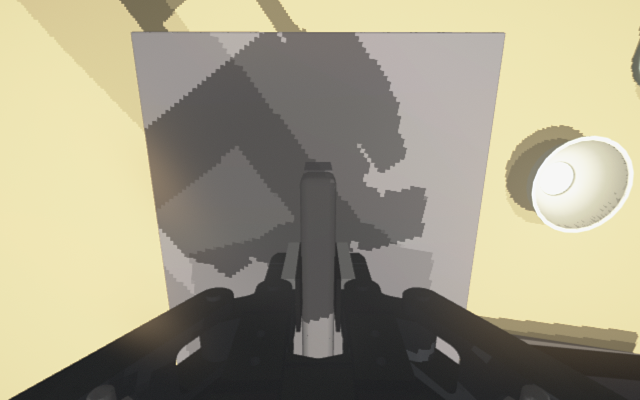

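View pics/scene2.png

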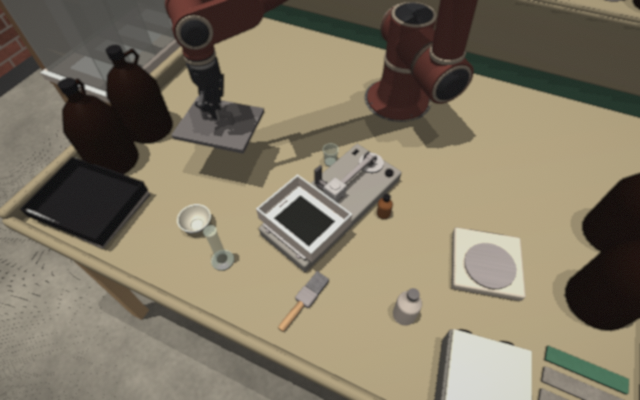

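The lid is held, looking level, with its far edge at row 33 and its sides at columns 135–505. I'll measure its pose in the hand from the wrist depth.

```bash
cat > lidpose.py <<'E'
from h import *
def lidpose(f,tp,zr):
    # plate plane, far/side edges of lid in wrist view -> centre in world
    cm={k:f[k] if f[k].ndim else float(f[k]) for k in("fx","fy","cx","cy","xyz","attitude")}
    X=cloud(cm,f["d"]); z=X[...,2]
    m=(z>zr-.02)&(z<zr+.02)&(np.arange(400)[:,None]<240)&(f["d"]>0)
    n,l,s,c=cv2.connectedComponentsWithStats(m.astype(np.uint8)); m=l==1+np.argmax(s[1:,4])
    Q=X[m]; A=np.c_[Q[:,:2]-tp[:2],np.ones(len(Q))]; k=np.linalg.lstsq(A,Q[:,2],rcond=None)[0]
    return cm,X,m,k
E
python3 - <<'E'
from lidpose import *
f=np.load("pics/wrist2.npz"); tp=np.array([.4954,-.3710,.1888])
cm,X,m,k=lidpose(f,tp,.1777)
print("plate z at tool, slopes",k[2],k[:2])
# edges: leftmost/rightmost/top px
rows=range(60,230,5); L=[];Rr=[]
for r in rows:
    c=np.flatnonzero(m[r]); L.append((c[0],r)); Rr.append((c[-1],r))
cols=range(160,480,5); T=[(c,np.flatnonzero(m[:,c])[0]) for c in cols]
y=np.radians(9.78); ax=np.array([np.cos(y),np.sin(y)]); ay=np.array([-np.sin(y),np.cos(y)])
for n,E,a in(("L",L,ax),("R",Rr,ax),("T",T,ay)):
    w=toworld2(cm,E,k[2]).astype(np.float32)-tp[:2]
    vx,vy,x0,y0=cv2.fitLine(w,cv2.DIST_HUBER,0,.01,.01).ravel()
    print(n,"offset along",np.median(w@a),"ang",np.degrees(np.arctan2(vy,vx)))
E
```

```text
plate z at tool, slopes 0.17188157163030068 [-0.00301257  0.00347343]
L offset along -0.08217974822727082 ang -80.0152
R offset along 0.08057888662070523 ang -80.43624
T offset along 0.10071436591823298 ang 9.787406
```

```bash
python3 -m crank '[[[0.01,0.03,0,-3],[0.025,0.06,0,-8],[0.04,0.095,0,-13],[0.05,0.13,0,-18],[0.06,0.16,0,-23]]]'; python3 -m crank '[[[0.015,0.035,0,-3.8],[0.03,0.07,0,-3.8],[0.045,0.105,0,-3.8],[0.06,0.14,0,-3.8],[0.07,0.165,0,-3.8]]]'; python3 -m crank '[[[0,0,0,0],[0,0,0,0],[0,0,0,0]]]'; python3 - <<'E'
from lidpose import *
from station import *
o=get_obs(); M=R.from_rotvec(o['tool_rot']).as_matrix(); print(o['tool_pos'],M[:,0],"jaw",np.degrees(np.arctan2(M[1,1],M[0,1])))
for n in("wrist","scene","top"):
    cm=camera_model(n); p,d=get_image(n); np.savez("pics/%s3"%n,p=p,d=d,**cm); cv2.imwrite("pics/%s3.png"%n,p[:,:,::-1])
f=np.load("pics/wrist3.npz"); tp=o['tool_pos']
cm,X,m,k=lidpose(f,tp,tp[2]-.017)
print("plate z at tool, slopes",k[2],k[:2])
L=[];Rr=[]
for r in range(60,230,5):
    c=np.flatnonzero(m[r]); L.append((c[0],r)); Rr.append((c[-1],r))
T=[(c,np.flatnonzero(m[:,c])[0]) for c in range(160,480,5)]
y=np.radians(-17); ax=np.array([np.cos(y),np.sin(y)]); ay=np.array([-np.sin(y),np.cos(y)])
for n,E,a in(("L",L,ax),("R",Rr,ax),("T",T,ay)):
    w=toworld2(cm,E,k[2]).astype(np.float32)-[.6241,-.0472]
    vx,vy,x0,y0=cv2.fitLine(w.astype(np.float32),cv2.DIST_HUBER,0,.01,.01).ravel()
    print(n,"offset from tray centre",np.median(w@a),"ang",np.degrees(np.arctan2(vy,vx)))
E
```

```text
t: 5.1
tool_pos: [0.5556, -0.2092, 0.1881]
tool_rot: [1.38, 1.093, -1.382]
contact_force: [0.9, -0.6, -2.7]
opening: 0.0132
t: 5.52
tool_pos: [0.6259, -0.0434, 0.1881]
tool_rot: [1.423, 1.058, -1.425]
contact_force: [-0.1, -0.0, -2.5]
opening: 0.0134
t: 5.77
tool_pos: [0.6253, -0.0468, 0.1887]
tool_rot: [1.423, 1.056, -1.427]
contact_force: [-0.1, 0.2, -2.2]
opening: 0.0133
[ 0.62525444 -0.04684323  0.18867702] [-2.78240649e-03 -4.24578457e-05 -9.99996128e-01] jaw -17.00405996971669
plate z at tool, slopes 0.17169226354834513 [-0.00330661  0.00239713]
L offset from tray centre -0.08109538165372601 ang 73.11636
R offset from tray centre 0.08154548290225276 ang 72.825035
T offset from tray centre 0.10105111831406685 ang -17.012226
```

View pics/wrist3.png

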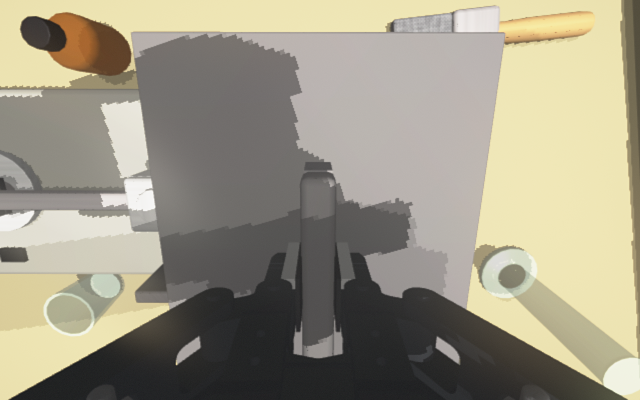

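View pics/scene3.png

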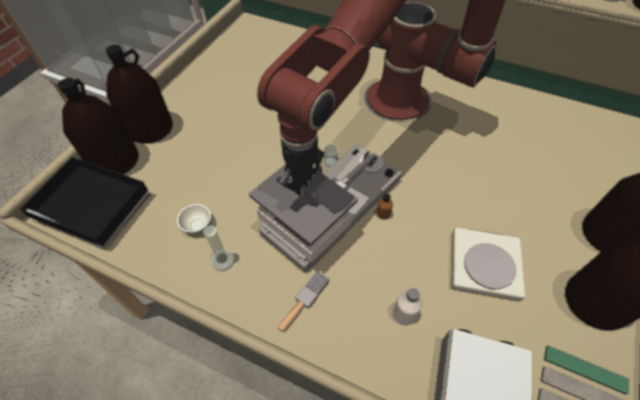

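The lid is centred over the tray to about 1 mm by top and wrist cameras. One quick cross-check of the tray from the scene camera's first picture before lowering.

```bash
python3 - <<'E'
from h import *
from station import camera_model
cm=camera_model("scene"); d=np.load("pics/scene0.npy"); X=cloud(cm,d); z=X[...,2]
y=np.radians(-17); A=np.array([[np.cos(y),np.sin(y)],[-np.sin(y),np.cos(y)]])
w=(X[...,:2]-[.6241,-.0472])@A.T
m=(z>.100)&(z<.115)&(abs(w[...,0])<.09)&(abs(w[...,1])<.11)
print(m.sum(),np.median(z[m]),cv2.minAreaRect(X[m][:,:2].astype(np.float32)))
E
```

```text
628 0.10567418901777231 ((0.6251211166381836, -0.0453980416059494), (0.19173935055732727, 0.15277035534381866), 72.57593536376953)
```

```bash
python3 -m crank '[[[0.0005,0.001,-0.015,0],[0.0005,0.001,-0.03,0],[0.0005,0.001,-0.04,0],[0.0005,0.001,-0.045,0],[0.0005,0.001,-0.045,0]]]'; python3 -m crank '[[[0,0,-0.003,0],[0,0,-0.006,0],[0,0,-0.009,0],[0,0,-0.012,0],[0,0,-0.014,0]]]'; python3 -m crank '[[[0,0,-0.001,0],[0,0,-0.001,0],[0,0,-0.001,0]]]'
```

```text
t: 6.33
tool_pos: [0.6248, -0.0455, 0.1419]
tool_rot: [1.422, 1.058, -1.429]
contact_force: [-0.8, 0.9, -1.6]
opening: 0.0131
t: 6.75
tool_pos: [0.6267, -0.0456, 0.1312]
tool_rot: [1.425, 1.054, -1.424]
contact_force: [-0.0, 0.1, -3.0]
opening: 0.0133
t: 7.0
tool_pos: [0.6266, -0.0456, 0.1304]
tool_rot: [1.424, 1.054, -1.424]
contact_force: [-0.0, -0.0, -2.0]
opening: 0.0135
```

```bash
python3 -m crank '[[[0,0,-0.001,0],[0,0,-0.002,0],[0,0,-0.003,0],[0,0,-0.003,0],[0,0,-0.003,0]]]'; python3 - <<'E'
from station import *
import cv2
for n in("wrist","scene"):
    p,d=get_image(n); cv2.imwrite("pics/%s4.png"%n,p[:,:,::-1])
E
```

```text
t: 7.42
tool_pos: [0.6268, -0.0457, 0.1277]
tool_rot: [1.425, 1.053, -1.424]
contact_force: [-0.5, 0.5, 0.3]
opening: 0.0131
```

View pics/scene4.png

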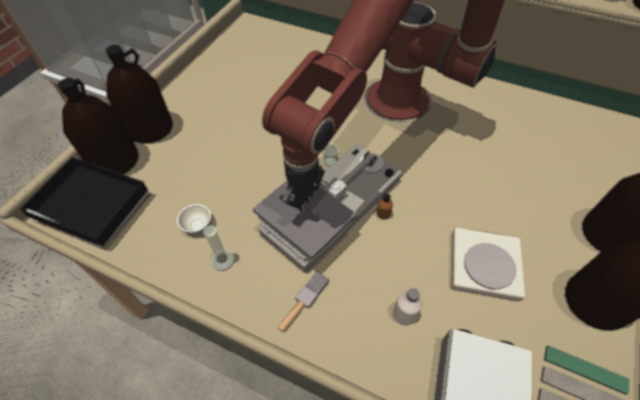

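TCP height 0.1277 equals the seated prediction (0.128) and the lid's weight has gone off the wrist. Release, rise, check.

```bash
python3 -m crank '[[[0,0,0,0],[0,0,0,0],[0,0,0,0],[0,0,0,0],[0,0,0,0]]]' 0.6; python3 -m crank '[[[0,0,0.02,0],[0,0,0.05,0],[0,0,0.08,0],[-0.02,0,0.11,0],[-0.05,0,0.12,0]]]';  python3 -m crank '[[[-0.03,-0.01,0,0],[-0.07,-0.02,0,0],[-0.1,-0.03,0,0],[-0.13,-0.04,0,0],[-0.15,-0.06,0,0]]]';python3 -m crank '[[[0,0,0,0],[0,0,0,0],[0,0,0,0]]]'; python3 - <<'E'
from h import *
from station import *
o=get_obs();print(o['tool_pos'],o['q'])
y=np.radians(-17); A=np.array([[np.cos(y),np.sin(y)],[-np.sin(y),np.cos(y)]])
for n in("wrist","scene","top"):
    cm=camera_model(n); p,d=get_image(n); np.savez("pics/%s5"%n,p=p,d=d,**cm); cv2.imwrite("pics/%s5.png"%n,p[:,:,::-1])
    X=cloud(cm,d); z=X[...,2]; w=(X[...,:2]-[.6245,-.0466])@A.T
    m=(z>.100)&(z<.122)&(abs(w[...,0])<.092)&(abs(w[...,1])<.12)
    hm=(z>.135)&(z<.16)&(abs(w[...,0])<.03)&(abs(w[...,1])<.06)
    if m.sum()>50:
        Q=X[m];k=np.linalg.lstsq(np.c_[Q[:,:2],np.ones(len(Q))],Q[:,2],rcond=None)[0]
        print(n,"lid",cv2.minAreaRect(Q[:,:2].astype(np.float32)),np.median(Q[:,2]),k[:2])
    if hm.sum()>20: print(n,"handle",cv2.minAreaRect(X[hm][:,:2].astype(np.float32)),np.median(z[hm]))
E
```

```text
t: 7.93
tool_pos: [0.6266, -0.0456, 0.1274]
tool_rot: [1.425, 1.054, -1.424]
contact_force: [0.5, -0.3, -0.7]
opening: 0.051
t: 8.35
tool_pos: [0.5793, -0.0462, 0.2532]
tool_rot: [1.428, 1.047, -1.417]
contact_force: [-0.1, 0.7, 1.8]
opening: 0.0512
t: 8.77
tool_pos: [0.4245, -0.1049, 0.2472]
tool_rot: [1.424, 1.055, -1.423]
contact_force: [-0.7, -1.2, 0.8]
opening: 0.051
t: 9.02
tool_pos: [0.4269, -0.1056, 0.2476]
tool_rot: [1.425, 1.053, -1.424]
contact_force: [0.8, 0.1, -0.8]
opening: 0.0513
[ 0.42687202 -0.10559047  0.24756339] [-4.12316755e-01 -4.25815406e-01  2.00245170e+00  4.30266138e-04
  1.56420104e+00 -1.15005803e-01]
wrist lid ((0.6158413290977478, -0.07926255464553833), (0.13522754609584808, 0.16546382009983063), 72.95503997802734) 0.1106269504499724 [ 0.00318109 -0.00101973]
wrist handle ((0.6219346523284912, -0.05624237284064293), (0.06903204321861267, 0.015620964579284191), 72.64274597167969) 0.1477096628276573
scene lid ((0.6256088018417358, -0.04383277893066406), (0.2059703916311264, 0.1667359322309494), 72.6617660522461) 0.11067771342997024 [-0.00425311 -0.00274054]
scene handle ((0.6271836757659912, -0.04339379444718361), (0.0895477831363678, 0.015024455264210701), 72.4823989868164) 0.1474898424793626
top lid ((0.6253918409347534, -0.04585827887058258), (0.2041601985692978, 0.16510942578315735), 72.878662109375) 0.11124140257556214 [-0.00206063 -0.0014653 ]
top handle ((0.6250942945480347, -0.04564836993813515), (0.08933046460151672, 0.014589034952223301), 72.17943572998047) 0.14873151546172592
```

View pics/wrist5.png

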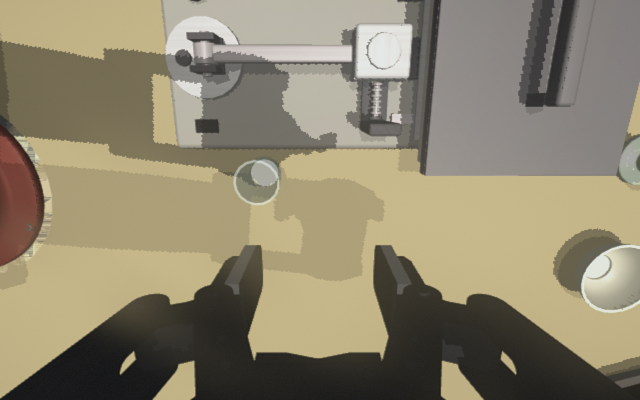

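View pics/scene5.png

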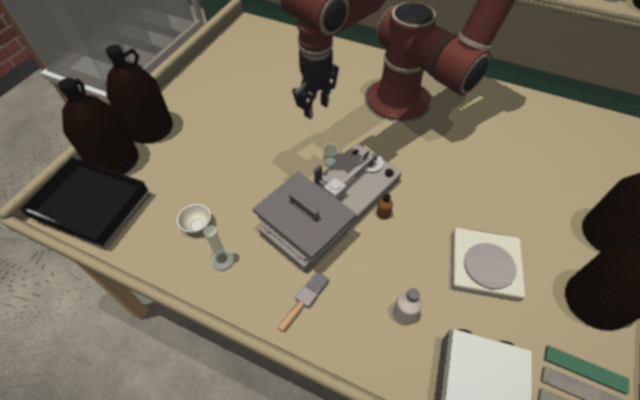

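The lid sits at z≈0.111, level, and about 1.5 mm from tray centre in the same camera. The wrist view shows the tab at (385,127) and the housing at (384,50). Measuring the tab.

```bash
python3 - <<'E'
from h import *
y=np.radians(-17); A=np.array([[np.cos(y),np.sin(y)],[-np.sin(y),np.cos(y)]])
for n in("wrist5","top5","scene5"):
    f=np.load(f"pics/{n}.npz"); cm={k:f[k] for k in("fx","fy","cx","cy","xyz","attitude")}
    X=cloud(cm,f["d"]); z=X[...,2]; w=(X[...,:2]-[.4917,-.0699])@A.T
    m=(z>.112)&(z<.13)&(abs(w[...,0])<.025)&(abs(w[...,1])<.02)
    Q=w[m]; 
    if len(Q)>3: print(n,len(Q),"rel shaker axes min/max",Q.min(0),Q.max(0),"z",np.median(z[m]), np.max(z[m]))
    h=(z>.09)&(z<.106)&(abs(w[...,0])<.04)&(abs(w[...,1]-.061)<.03)
    q=w[h]; print(" housing",len(q),np.percentile(q,2,axis=0),np.percentile(q,98,axis=0))
E
```

```text
wrist5 428 rel shaker axes min/max [-0.01184473 -0.0056094 ] [0.01375493 0.00386636] z 0.12088269764108867 0.12349928374202646
 housing 3426 [-0.02102547  0.03934587] [0.03957184 0.08029301]
top5 29 rel shaker axes min/max [-0.01212645 -0.00556059] [0.01268994 0.00422325] z 0.12172665493081936 0.1271912495887204
 housing 225 [-0.02168812  0.0404784 ] [0.03125174 0.08038694]
scene5 41 rel shaker axes min/max [-0.01020456 -0.0027682 ] [0.01426776 0.00776999] z 0.11995041596226308 0.12398575245009624
 housing 234 [-0.02006862  0.0439534 ] [0.02433764 0.08340512]
```

```bash
python3 - <<'E'
from h import *
y=np.radians(-17); A=np.array([[np.cos(y),np.sin(y)],[-np.sin(y),np.cos(y)]])
f=np.load("pics/wrist5.npz"); cm={k:f[k] for k in("fx","fy","cx","cy","xyz","attitude")}
X=cloud(cm,f["d"]); z=X[...,2]; w=(X[...,:2]-[.4925,-.0709])@A.T
for a in np.arange(-.012,.056,.004):
    m=(abs(w[...,0])<.016)&(abs(w[...,1]-a)<.002)
    r=[]
    for b in np.arange(-.016,.017,.004):
        k=m&(abs(w[...,0]-b)<.002); r.append(round(1000*np.median(z[k])) if k.sum() else None)
    print(round(a*1000),r)
p=f["p"]; cv2.imwrite("pics/tab.png",cv2.resize(p[10:180,320:440,::-1],None,fx=3.5,fy=3.5,interpolation=cv2.INTER_CUBIC))
# fingertips in the wrist view, tool frame distance
d=f["d"]; print("tip z",[round(float(z[r,c]),4) for r,c in((250,252),(252,388),(270,240))], "tcp",.2476)
E
```

```text
-12 [46, 45, 46, 45, 46, 46, 46, 46, 46]
-8 [45, 46, 46, 45, None, None, None, None, None]
-4 [46, 95, 121, 121, 121, 121, 121, 121, None]
0 [46, 101, 121, 121, 121, 121, 121, 121, None]
4 [46, 91, 118, 118, 120, 119, 119, 119, 46]
8 [46, 46, 64, 68, 75, 74, 63, 64, 45]
12 [45, 46, 63, 64, 74, 73, 63, 63, None]
16 [46, 47, 63, 64, 75, 73, 63, 64, 47]
20 [46, 46, 63, 64, 74, 68, 63, 63, 46]
24 [45, 47, 63, 64, 73, 72, 63, 63, 47]
28 [45, 46, 63, 64, 74, 72, 64, 63, 48]
32 [46, 46, 63, 64, 75, 72, 63, 63, 46]
36 [46, 46, 63, 70, 75, 73, 63, 63, 46]
40 [80, 79, 87, 89, 84, 94, 80, 89, 87]
44 [97, 97, 97, 96, 97, 96, 96, 96, 97]
48 [97, 97, 97, 99, 100, 99, 97, 97, 97]
52 [96, 97, 100, 101, 101, 101, 101, 97, 96]
tip z [0.2609, 0.2633, 0.2783] tcp 0.2476
```

View pics/tab.png

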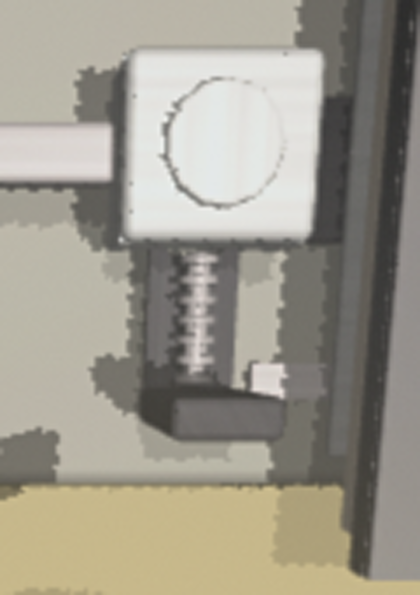

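Tab top at z≈0.121, its centre at about (0.4925,−0.0709); rod top at 0.075, so tips at 0.088 clear it. Turning the jaws by +90° and moving above the tab.

```bash
python3 -m crank '[[[0.02,0.01,0,7],[0.04,0.02,0,14],[0.05,0.03,0,21],[0.065,0.035,0,28],[0.065,0.035,0,35]]]' 0.35 60; python3 -m crank '[[[0,0,0,7],[0,0,0,14],[0,0,0,21],[0,0,0,28],[0,0,0,35]]]'; python3 -m crank '[[[0,0,-0.02,7],[0,0,-0.04,14],[0,0,-0.06,20],[0,0,-0.07,20],[0,0,-0.07,20]]]';python3 -m crank '[[[0,0,0,0],[0,0,0,0],[0,0,0,0]]]'; python3 - <<'E'
from h import *
from station import *
o=get_obs(); M=R.from_rotvec(o['tool_rot']).as_matrix(); print(o['tool_pos'],M[:,0],"jaw",np.degrees(np.arctan2(M[1,1],M[0,1])))
cm=camera_model("wrist"); p,d=get_image("wrist"); cv2.imwrite("pics/w6.png",p[:,:,::-1])
X=cloud(cm,d); z=X[...,2]
y=np.radians(-17); A=np.array([[np.cos(y),np.sin(y)],[-np.sin(y),np.cos(y)]])
w=(X[...,:2]-o['tool_pos'][:2])@A.T
m=(z>.112)&(z<.13)&(abs(w[...,0])<.03)&(abs(w[...,1])<.02); print(m.sum(),w[m].min(0),w[m].max(0))
E
```

```text
t: 9.58
tool_pos: [0.4937, -0.0691, 0.2468]
tool_rot: [0.969, 1.346, -0.968]
contact_force: [-1.2, -0.2, 0.8]
opening: 0.0302
t: 10.0
tool_pos: [0.4921, -0.07, 0.2469]
tool_rot: [0.5, 1.513, -0.5]
contact_force: [-0.7, 0.2, -0.3]
opening: 0.0298
t: 10.42
tool_pos: [0.4902, -0.0696, 0.174]
tool_rot: [0.235, 1.564, -0.234]
contact_force: [0.3, 1.0, -0.5]
opening: 0.03
t: 10.67
tool_pos: [0.4926, -0.0708, 0.179]
tool_rot: [0.233, 1.555, -0.234]
contact_force: [-0.3, -0.2, -0.2]
opening: 0.0296
[ 0.49262563 -0.07083106  0.17902259] [ 2.64000482e-03 -8.10370950e-04 -9.99996187e-01] jaw 72.94207997857123
626 [-0.01299862 -0.00521769] [0.0129951  0.00452719]
```

View pics/w6.png

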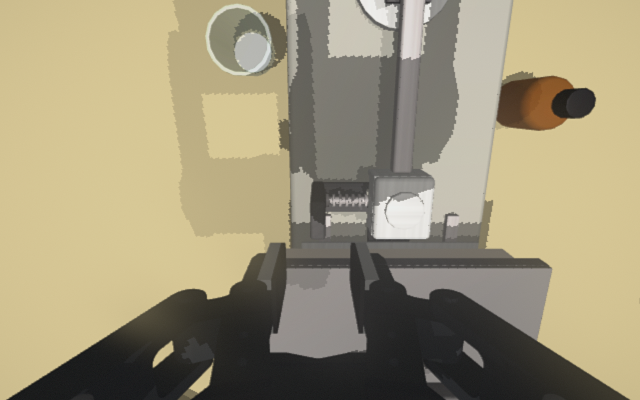

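Tab (318,203) is centred between the jaws to 0.5 mm, and the fingers clear the housing at (400,208). Going down and gripping.

```bash
python3 -m crank '[[[0,0,-0.02,0],[0,0,-0.04,0],[0,0,-0.06,0],[0,0,-0.08,0],[0,0,-0.088,0]]]'; python3 -m crank '[[[0,0,-0.003,0],[0,0,-0.003,0],[0,0,-0.003,0]]]';python3 -m crank '[[[0,0,0,0],[0,0,0,0],[0,0,0,0],[0,0,0,0],[0,0,0,0]]]' 0 60; python3 -m crank '[[[0,0,0,0],[0,0,0,0],[0,0,0,0]]]'
```

```text
t: 11.13
tool_pos: [0.4904, -0.0703, 0.0873]
tool_rot: [0.234, 1.561, -0.233]
contact_force: [-0.7, -0.0, 0.2]
opening: 0.0299
t: 11.38
tool_pos: [0.4926, -0.0709, 0.0878]
tool_rot: [0.233, 1.556, -0.233]
contact_force: [-0.7, 0.0, -0.3]
opening: 0.0298
t: 11.8
tool_pos: [0.4927, -0.071, 0.0879]
tool_rot: [0.233, 1.556, -0.233]
contact_force: [-1.4, -1.1, 5.9]
opening: 0.0093
t: 12.05
tool_pos: [0.4927, -0.071, 0.0879]
tool_rot: [0.233, 1.556, -0.233]
contact_force: [-1.6, -0.4, 5.0]
opening: 0.0093
```

```bash
python3 -m crank '[[[-0.001,-0.003,0,0],[-0.002,-0.006,0,0],[-0.003,-0.009,0,0],[-0.004,-0.012,0,0],[-0.0045,-0.014,0,0]]]'; python3 -m crank '[[[0,0,0,0],[0,0,0,0],[0,0,0,0]]]'
```

```text
t: 12.47
tool_pos: [0.4887, -0.0838, 0.0878]
tool_rot: [0.236, 1.554, -0.231]
contact_force: [2.3, 6.2, 6.0]
opening: 0.0094
t: 12.72
tool_pos: [0.4888, -0.0835, 0.0878]
tool_rot: [0.236, 1.554, -0.231]
contact_force: [3.4, 6.5, 5.8]
opening: 0.0091
```

```bash
python3 -m crank '[[[-0.0003,-0.001,0,0],[-0.0007,-0.002,0,0],[-0.0008,-0.0026,0,0],[-0.0008,-0.0026,0,0],[-0.0008,-0.0026,0,0]]]'; python3 - <<'E'
from h import *
from station import *
o=get_obs();print(o['tool_pos'],o['contact_force'],(o['tool_pos'][:2]-[.4927,-.071])@[-.292,-.956])
cm=camera_model("wrist"); p,d=get_image("wrist"); cv2.imwrite("pics/w7.png",p[:,:,::-1])
E
```

```text
t: 13.13
tool_pos: [0.488, -0.0859, 0.0878]
tool_rot: [0.236, 1.554, -0.23]
contact_force: [3.0, 6.7, 5.0]
opening: 0.0087
[ 0.48802724 -0.08592657  0.08776061] [3.0057821  6.71079159 4.9732072 ] 0.015634250136380798
```

View pics/w7.png

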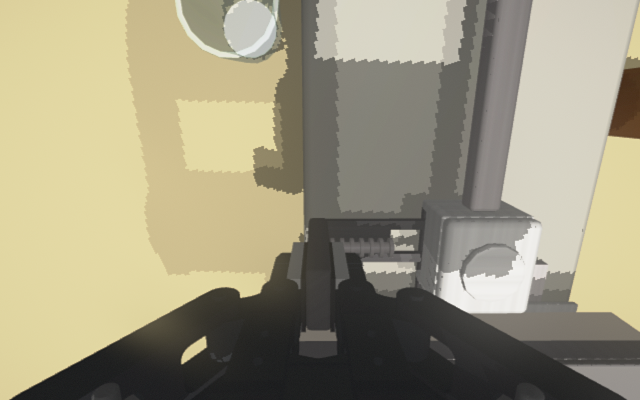

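```bash
python3 -m crank '[[[-0.0002,-0.0006,0,0],[-0.0004,-0.0012,0,0],[-0.0004,-0.0012,0,0],[-0.0004,-0.0012,0,0]]]'; python3 - <<'E'
from h import *
from station import *
o=get_obs();print(o['tool_pos'],o['contact_force'],(o['tool_pos'][:2]-[.4927,-.071])@[-.292,-.956])
# arc of the tab from its latched-down place, pivot frame
for t in np.radians([5,10,15,20,23,25,27]):
    dx=.15*np.cos(t)-.025*np.sin(t)-.15; dz=.15*np.sin(t)+.025*np.cos(t)-.025
    c=.15*np.sin(t)+.005*(1-np.cos(t))
    print(round(np.degrees(t)),np.round([dx*.956,dx*-.292,dz],4),"coupler",round(c,4))
E
```

```text
t: 13.52
tool_pos: [0.4879, -0.0865, 0.0877]
tool_rot: [0.237, 1.554, -0.229]
contact_force: [4.0, 9.4, 4.7]
opening: 0.0095
[ 0.48785948 -0.08645765  0.08774802] [3.98643674 9.35538887 4.74704804] 0.016190939318349088
5 [-0.0026  0.0008  0.013 ] coupler 0.0131
10 [-0.0063  0.0019  0.0257] coupler 0.0261
15 [-0.0111  0.0034  0.038 ] coupler 0.039
20 [-0.0168  0.0051  0.0498] coupler 0.0516
23 [-0.0207  0.0063  0.0566] coupler 0.059
25 [-0.0235  0.0072  0.0611] coupler 0.0639
27 [-0.0265  0.0081  0.0654] coupler 0.0686
```

Force jumps to 10 N at 16.2 mm: the latch is at its stop. Now lift along the arc.

```bash
python3 -m crank '[[[-0.0005,0,0.003,0],[-0.001,0.0003,0.006,0],[-0.002,0.0006,0.01,0],[-0.0026,0.0008,0.013,0],[-0.0026,0.0008,0.013,0]]]'; python3 -m crank '[[[0,0,0,0],[0,0,0,0]]]'
```

```text
t: 13.93
tool_pos: [0.4852, -0.0856, 0.0994]
tool_rot: [0.237, 1.553, -0.229]
contact_force: [8.1, 8.9, -4.6]
opening: 0.0091
t: 14.1
tool_pos: [0.4853, -0.0856, 0.0992]
tool_rot: [0.237, 1.553, -0.229]
contact_force: [8.6, 8.6, -3.7]
opening: 0.0091
```

```bash
python3 -m crank '[[[-0.001,0.0003,0.003,0],[-0.002,0.0006,0.007,0],[-0.003,0.0009,0.01,0],[-0.0037,0.0011,0.0127,0],[-0.0037,0.0011,0.0127,0]]]'; python3 -m crank '[[[0,0,0,0]]]';  python3 - <<'E'
from h import *
from station import *
cm=camera_model("wrist"); p,d=get_image("wrist"); cv2.imwrite("pics/w8.png",p[:,:,::-1])
cm=camera_model("scene"); p,d=get_image("scene"); cv2.imwrite("pics/s8.png",cv2.resize(p[100:280,220:460,::-1],None,fx=3,fy=3))
E
```

```text
t: 14.52
tool_pos: [0.4814, -0.0844, 0.1119]
tool_rot: [0.237, 1.553, -0.229]
contact_force: [7.6, 8.7, -4.9]
opening: 0.009
t: 14.6
tool_pos: [0.4814, -0.0844, 0.1116]
tool_rot: [0.237, 1.553, -0.229]
contact_force: [9.7, 8.0, -4.7]
opening: 0.0092
```

View pics/w8.png

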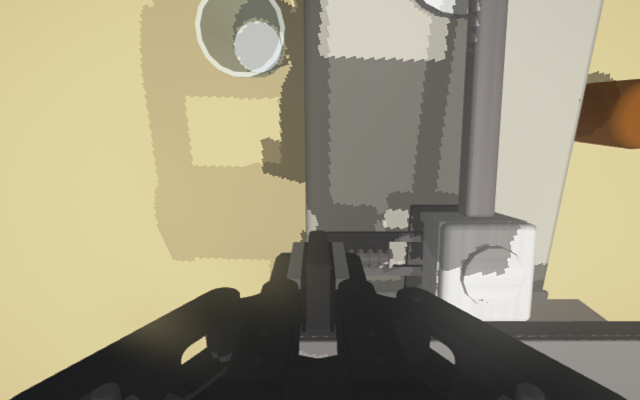

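View pics/s8.png

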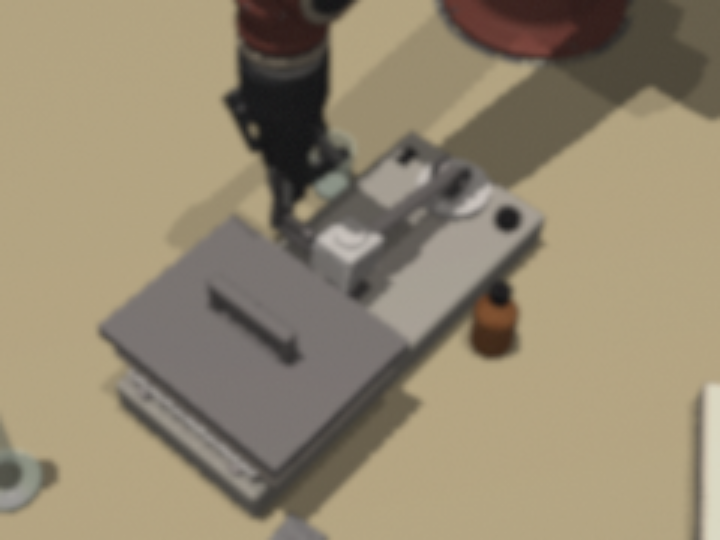

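The coupler is rising with the latch still out, and the lid is undisturbed. Continuing along the arc.

```bash
python3 -m crank '[[[-0.001,0.0003,0.003,0],[-0.002,0.0006,0.005,0],[-0.003,0.0009,0.008,0],[-0.004,0.0012,0.01,0],[-0.0048,0.0015,0.0123,0]]]'; python3 -m crank '[[[-0.001,0.0003,0.003,0],[-0.002,0.0006,0.005,0],[-0.0035,0.001,0.008,0],[-0.0047,0.0013,0.01,0],[-0.0057,0.0017,0.0118,0]]]';python3 -m crank '[[[-0.0013,0.0004,0.003,0],[-0.003,0.0008,0.006,0],[-0.0045,0.0014,0.009,0],[-0.0067,0.0021,0.0113,0],[-0.008,0.0025,0.0135,0]]]'; python3 -m crank '[[[0,0,0,0],[0,0,0,0],[0,0,0,0],[0,0,0,0]]]';  python3 - <<'E'
from h import *
from station import *
y=np.radians(-17); A=np.array([[np.cos(y),np.sin(y)],[-np.sin(y),np.cos(y)]])
for n in("wrist","scene","top"):
    cm=camera_model(n); p,d=get_image(n); X=cloud(cm,d);z=X[...,2]
    w=(X[...,:2]-[.5095,-.0116])@A.T
    m=(z>.11)&(z<.2)&(abs(w[...,1])<.019)&(w[...,0]>-.06)&(w[...,0]<.015)
    if m.sum()>20: print(n,"housing",m.sum(),np.percentile(z[m],[5,50,97]),w[m].mean(0),w[m].min(0),w[m].max(0))
    v=w-[.12,0]; k=(z>.1)&(z<.122)&(abs(v[...,0])<.092)&(abs(v[...,1])<.12)
    if k.sum()>50 and n!="wrist": print(n,"lid",cv2.minAreaRect(X[k][:,:2].astype(np.float32)),np.median(z[k]))
    cv2.imwrite(f"pics/{n}9.png",p[:,:,::-1] if n!="scene" else cv2.resize(p[100:280,220:460,::-1],None,fx=3,fy=3))
E
```

```text
t: 15.12
tool_pos: [0.4766, -0.0829, 0.1239]
tool_rot: [0.237, 1.553, -0.229]
contact_force: [9.2, 8.5, -5.6]
opening: 0.009
t: 15.53
tool_pos: [0.4709, -0.0811, 0.1357]
tool_rot: [0.237, 1.553, -0.228]
contact_force: [8.6, 9.0, -5.7]
opening: 0.0094
t: 15.95
tool_pos: [0.4627, -0.0787, 0.1492]
tool_rot: [0.237, 1.553, -0.228]
contact_force: [6.6, 9.4, -3.2]
opening: 0.0093
t: 16.28
tool_pos: [0.4626, -0.0786, 0.1492]
tool_rot: [0.237, 1.554, -0.228]
contact_force: [6.7, 8.7, -3.8]
opening: 0.0092
wrist housing 9362 [0.1287406  0.15750089 0.16610075] [-0.02655697 -0.00058085] [-0.05999995 -0.01899676] [0.00224067 0.01892198]
scene housing 283 [0.13686162 0.15755074 0.16672517] [-0.00525979  0.00122863] [-0.05888058 -0.01837164] [0.01476529 0.01891846]
scene lid ((0.6257001757621765, -0.04415106028318405), (0.20604482293128967, 0.16628478467464447), 73.05083465576172) 0.11075608224313704
top housing 239 [0.13139022 0.15764865 0.16836429] [-0.01853717  0.00353264] [-0.05966508 -0.01230014] [0.01472429 0.01879194]
top lid ((0.6253616213798523, -0.04596272110939026), (0.20425856113433838, 0.16503918170928955), 73.11872100830078) 0.11129623499666907
```

View pics/wrist9.png

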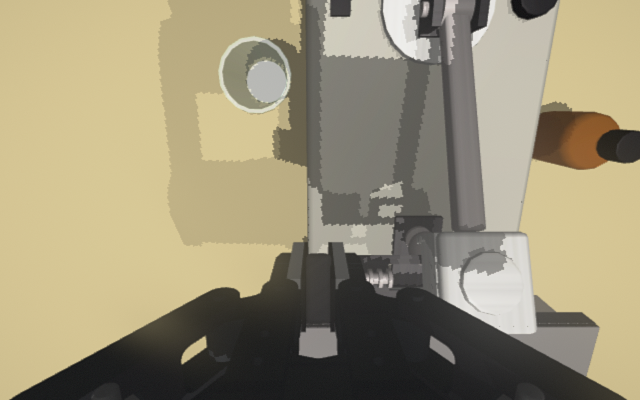

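View pics/scene9.png

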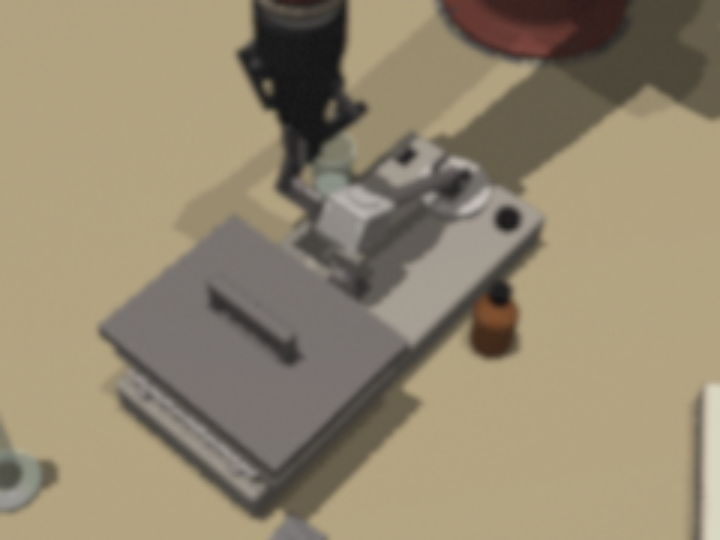

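The housing top stands at about 0.158 (it was 0.097), so the coupler is up about 60 mm and still. The lid is unchanged. Handing in.

```bash
python3 - <<'E'
from station import *
o=get_obs();print(o['t'],o['tool_pos'],o['contact_force'],o['opening'],abs(o['dq']).max())
print(finish_job())
E
```

```text
16.4333 [ 0.46259543 -0.07863546  0.14916276] [ 7.92663152 10.33666957 -3.12885923] 0.009090248823506099 0.0019985595915100766
the job is handed in; nothing more can be done
None
```

The lid is on the tray and let go, and the gripper is holding the drive arm still with its coupler about 60 mm above the ball. I handed the job in at t = 16.4 s; no verdict is reported.

**Lid:** After release its top measured 0.111 m high and level. It was about 1.5 mm off the tray's centre by both the top and scene cameras, and its yaw agreed with the tray's to within about 0.5°. The same readings held after the coupler was lifted.

**Latch:** I pulled it 16.2 mm with the arm still down, judged from tool travel. The pulling force rose from about 7 N to 10 N there, which I took as the stop. I then lifted along the pivot's arc with the latch still pulled.

**At hand-in:** The arm was still, with about 13 N on the wrist, and the gripper opening of 9 mm matched the tab.

**Where checks disagreed:** The scene and top cameras differed by about 2 mm on the tray position, so I used roughly the average. Closing the fingers on the lid's handle pushed the tool up by about 5 mm with 7 N, but the lid's pose in the grip measured level afterwards. I saw no bystander move in the pictures, but I did not measure their positions.

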